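Put the specimen cup in the balance and shut its draught door

TASK

Get the specimen cup ready for weighing: slide the balance's clear roof door all the way open by its handle, lift the cup in from above and set it down gently, upright and centred on the round weighing pan, then slide the door fully shut over it. Keep the cup upright throughout, do not drop it, and leave the vial and the gauze roll where they stand.

Things in the scene. Friction and masses are not known exactly. Their poses are not given: they have to be found in the camera images.
- balance: fixed laboratory balance, white with clear walls, 306 (x) by 162 (y) mm, 125 mm high over the door tracks; 37 mm console in front at -x. Origin: centre of underside, on the worktop, z up. Front half (x -0.149 to -0.003): chamber, 146 mm long and 146 mm wide at its top, open above when the door is open; 4 mm walls. Rear half: solid housing the door slides over. Yaw up to 9 degrees
- pan_top (a point): centre of the upper face of the fixed round steel weighing pan, 90 mm across, at (-0.0755, 0, 0.030) in the balance's frame; the chamber is centred on it. Axes as the balance's
- guard_door (a joint): clear sliding roof door of the balance (250 g, track friction about 1.5 N, stays where left, hard stops at both ends): 0 = fully shut, 0.150 m = fully open; it opens towards the balance's +x (back, away from the console). Starts shut or up to 20 mm ajar
- door_handle (a point): grip point on the door's grey upright fin, moving with the door, at z = 0.150. The fin stands mid-door, 10 mm thick along the balance's x (pinch it that way), 44 mm long along its y, reaching 11 mm above this point and 28 mm below it to the door. Over the pan's centre when shut, over the housing when open. Axes as the balance's
- specimen_cup: loose specimen cup, the only one: clear body, 56 mm across at most; fixed lid 62 mm across, from 60 to 72 mm above the underside; about 25 to 50 g. Origin: centre of its underside, z up. Stands to the right of the balance, in any one of three places shared with the vial and the gauze roll
- strip_vial: loose bystander: upright test-strip vial, 42 mm across, 104 mm high. Origin: centre of its underside. Leave it alone
- gauze_roll: loose bystander: white gauze roll on end, 44 mm across, 68 mm high. Origin: centre of its underside. Leave it alone
There are look-alikes about, which are no part of the job. What is shaped like the specimen_cup but pink is not meant.

How it is judged (in metres and radians):
On the way, in this order (a step that is already met when the one before it is completed fails the run):
1. the door is slid open (at least 135 of 150 mm) (value of joint guard_door above 0.135 m), for 0.2 s.
2. the cup stands upright on the pan, within 15 mm of its centre, let go (horizontal distance between specimen_cup and pan_top below 0.015 m and z of specimen_cup in the frame of pan_top below 0.004 m and angle between specimen_cup's own z axis and vertical below 0.1 rad and contact force between specimen_cup and the fingers below 0.05 N), for 0.2 s.
At the end, for the whole second after the job is handed in: The door is fully shut (within 4 mm) and the cup stands upright (within 0.1 rad) and at rest on the pan, its centre within 15 mm of the pan's centre (value of joint guard_door below 0.004 m and horizontal distance between specimen_cup and pan_top below 0.015 m and z of specimen_cup in the frame of pan_top between -0.004 and 0.004 m and angle between specimen_cup's own z axis and vertical below 0.1 rad and linear speed of specimen_cup below 0.02 m/s); the robot touches nothing.
It fails at once if the cup is tipped more than 0.5 rad (angle between specimen_cup's own z axis and vertical above 0.5 rad).
It fails at once if the cup is dropped: faster than 0.6 m/s within 40 mm above the pan (linear speed of specimen_cup above 0.6 m/s and horizontal distance between specimen_cup and pan_top below 0.06 m and z of specimen_cup in the frame of pan_top below 0.04 m).
It fails at once if the vial is moved more than 25 mm or tipped (distance of strip_vial from where it was at the start of the episode above 0.025 m or angle between strip_vial's own z axis and vertical above 0.3 rad).
It fails at once if the gauze roll is moved more than 25 mm or tipped (distance of gauze_roll from where it was at the start of the episode above 0.025 m or angle between gauze_roll's own z axis and vertical above 0.3 rad).
It also fails if it takes over 64 s, if anything falls off the work surface, if the arm or the gripper's body presses on something with over 40 N, if the wrist force passes 120 N, or if a joint passes its speed limit or range.

ROBOT

A 6-joint arm with a two-finger parallel gripper is mounted at the origin on a cart in front of the work surface, level with it; the furniture and walls round the work are solid. World frame = base frame: x ahead of the robot, y to its left, z up, the work surface at z = 0. Lengths are in mm, angles in rad, forces in N, time in s.
With the tool pointing down it reaches from about 300 to 850 mm from the base axis. Payload 4.2 kg.
Tool frame: the origin (TCP) lies between the finger pads; the fingertips stand 22 mm ahead of it and the grasp point (between the pads) lies 3 mm ahead of it (manip.nose_length is the distance from the TCP to the fingertips, in mm); z points along the fingers, y is the direction in which the jaws open and shut (so a half turn about z gives the same grasp; the last joint's range is limited). The gripper opens to 91 mm and grips with 3 to 60 N. Pads are 32 mm wide; open, the fingers measure 118 mm over their backs; the gripper's body (76 mm by 178 mm) begins 60 mm behind the grasp point.
Start: joints at [1.32, 0.32, 1.565, -0, 1.257, -0.02], TCP at [131.536, 559.767, 235.976] pointing down, gripper open.
Joint ranges: [-3.11, 3.11], [-0.84, 2.01], [0.21, 2.61], [-1.34, 4.49], [0.05, 2.63], [-2.56, 2.56]. Speed limits (rad/s): [2.57, 2.57, 3.14, 3.14, 3.14, 3.14].

INTERFACE

Orientations are given as a rotation vector (axis times angle).
In Python, from station import manip gives the robot as it stands.
- The arm moves only by the shell command python3 -m creep 'ROWS' [OPENING]. ROWS is JSON, a list of rows, each a list of 2 entries, a list of its own where there are three numbers: the shift along the tool's x, y, z in m, then the turn, a rotation vector about the tool's x, y, z in rad. A call has 1 to 10 rows; each row shifts and turns the commanded pose from where the row before left it, along the tool's axes as they then stand; what a row does not reach is not made up. A row lasts 1/10 s, in which the tool goes at most 50 mm and 8.59 degrees, less where a joint would pass 70% of its speed; a pose out of reach is approached as far as the arm can. A call with a gripper value outside its range is refused whole. OPENING is the finger opening in m, from 0 to 0.0912, set as the call begins (- or left out, the last holds). The fingers move at their own pace and stop on an object; the grip force is fixed at half the most. Time passes only in rows, so rows that do not move let the fingers close. It gives the time, the measured TCP pose, the force and the opening at its end, in the units of the state.
- manip.get_obs(): the state, without advancing time (a new reading comes with each control period).
- manip.camera(name): name is "scene" or "top" or "wrist"; returns a dict with "color" (384x512x3 uint8, red, green, blue), "fx", "fy", "cx", "cy" (pixels), "pose" (4x4, takes a point from camera to world coordinates). Camera axes: x right, y up, looking along -z (the intrinsics and any distortion apply to the point x, -y, -z); pixel columns grow to the right and rows downward; lengths in mm; the calibration is good to about 2 mm. A picture is of the moment at which its call begins. There is no depth.
- manip.close_job(): hands the job in, once; it reports no verdict.
The state is a dict: "time": time; "joint_pos": joint angles; "joint_vel": joint speeds; "effort": joint torques, N m; "tcp_pos": TCP position; "orientation": TCP orientation; "contact_force": force on the tool from outside, world axes, zero at the start; "moment": the same for the moment, N m; "finger_gap": finger opening in mm.
Only numpy, scipy, OpenCV 4.12 (cv2) and the standard library are available. Lean on these libraries where they do the work, as an engineer would, in place of code of your own. Each camera call takes 0.05 s, during which the arm holds its last target.

## Working session

There is one attempt and no reset: what is moved stays moved. The work goes in short steps, Python scripts to look and compute and a shell command to move; the robot and the scene stay as the last step left them, time stands still between calls to the robot, and variables do not carry over. Pictures are saved under pics/ and viewed, and the job is handed in when it is done.

```bash
ls; mkdir -p pics
python3 - <<'E'
from station import manip
import cv2
o=manip.get_obs();print(o)
for n in("scene","top","wrist"):
    c=manip.camera(n);cv2.imwrite(f"pics/{n}0.png",c["color"][:,:,::-1]);print(n,c["fx"],c["fy"],c["cx"],c["cy"],c["pose"].round(3).tolist(),[k for k in c])
E
```

```text
pics
{'time': 0.0, 'joint_pos': array([ 1.32000630e+00,  3.20313562e-01,  1.56568160e+00,  6.85173399e-06,
        1.25738160e+00, -1.99973574e-02]), 'joint_vel': array([ 0.00104313, -0.00050721, -0.00121945,  0.00052256, -0.00265115,
        0.00117251]), 'effort': array([ 1.39941691e-03, -4.12469566e+01, -2.31966072e+01,  7.28154788e-02,
        4.58743132e-02, -1.43839202e-04]), 'tcp_pos': array([131.4115334 , 559.30591539, 235.10680324]), 'orientation': array([-3.61698920e-01, -3.12045140e+00,  2.77522575e-03]), 'contact_force': array([ 0.49160145, -0.61294155,  0.00816894]), 'moment': array([-0.01872915,  0.02882404, -0.02962339]), 'finger_gap': 91.24399453861591}
scene 449.7065376778827 449.7065376778827 259.7449031954521 196.58974251020922 [[0.557, 0.469, -0.685, -168.191], [-0.83, 0.296, -0.472, -454.94], [-0.019, 0.832, 0.555, 614.79], [0.0, 0.0, 0.0, 1.0]] ['color', 'fx', 'fy', 'cx', 'cy', 'pose']
top 449.38000835632226 449.38000835632226 260.7615675111493 186.0919432779025 [[0.02, 0.986, -0.163, 254.592], [-0.999, 0.026, 0.035, 1.504], [0.039, 0.162, 0.986, 1121.256], [0.0, 0.0, 0.0, 1.0]] ['color', 'fx', 'fy', 'cx', 'cy', 'pose']
wrist 323.82192749787663 323.82192749787663 252.93499844411033 189.9325870784899 [[0.229, -0.932, -0.282, 53.138], [0.973, 0.219, 0.067, 578.199], [-0.001, -0.289, 0.957, 383.991], [0.0, 0.0, 0.0, 1.0]] ['color', 'fx', 'fy', 'cx', 'cy', 'pose']
```

View pics/scene0.png

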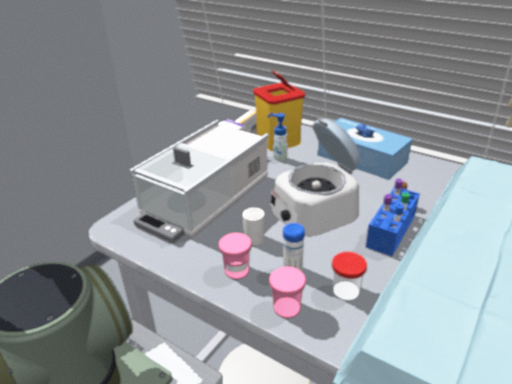

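View pics/top0.png

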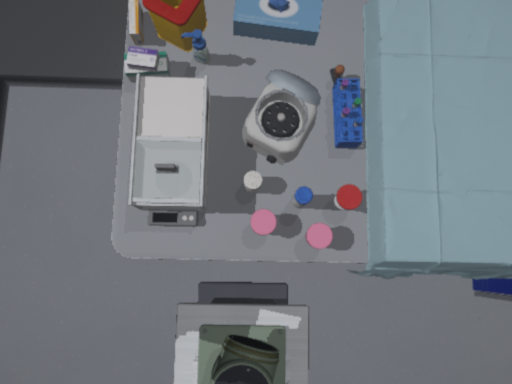

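View pics/wrist0.png

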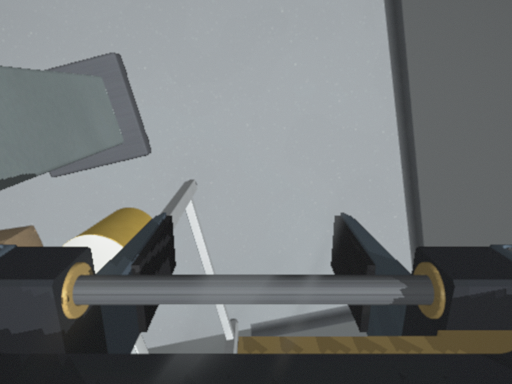

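The cup (red lid) is at scene (349,265) and top (348,197). The vial is at top (304,195), the gauze at (253,180) and the pink look-alikes at (263,222) and (319,236). The balance fin shows at top (166,167) and scene (182,156). Next I'll measure these.

```bash
cat > h.py <<'E'
import numpy as np, cv2
from station import manip
from scipy.spatial.transform import Rotation as R
def ray(c,u,v):
    d=np.array([(u-c["cx"])/c["fx"],-(v-c["cy"])/c["fy"],-1.0]);P=np.array(c["pose"])
    return P[:3,3],P[:3,:3]@d
def onz(c,u,v,z):
    o,d=ray(c,u,v);return o+d*(z-o[2])/d[2]
def proj(c,p):
    P=np.array(c["pose"]);q=P[:3,:3].T@(np.array(p)-P[:3,3]);return np.array([c["cx"]+c["fx"]*q[0]/-q[2],c["cy"]+c["fy"]*q[1]/q[2]])
def tri(c1,p1,c2,p2):
    o1,d1=ray(c1,*p1);o2,d2=ray(c2,*p2);d1/=np.linalg.norm(d1);d2/=np.linalg.norm(d2)
    s=np.linalg.lstsq(np.c_[d1,-d2],o2-o1,rcond=None)[0];a=o1+s[0]*d1;b=o2+s[1]*d2
    return (a+b)/2,np.linalg.norm(a-b)
E
python3 - <<'E'
from h import *
t=manip.camera("top");s=manip.camera("scene")
out=[]
for n,c in(("top",t),("scene",s)):
    hsv=cv2.cvtColor(c["color"],cv2.COLOR_RGB2HSV)
    for nm,lo,hi in(("red",(0,190,100),(6,255,255)),("red2",(174,200,100),(180,255,255)),("blue",(105,150,60),(125,255,255)),("pink",(160,80,100),(176,200,255))):
        m=cv2.inRange(hsv,lo,hi);k,l,st,ce=cv2.connectedComponentsWithStats(m)
        for i in range(1,k):
            if st[i,4]>60: print(n,nm,st[i],ce[i].round(1))
def crop(c,x0,y0,x1,y1,f,name):
    cv2.imwrite(name,cv2.resize(c["color"][y0:y1,x0:x1,::-1],None,fx=f,fy=f,interpolation=cv2.INTER_CUBIC))
crop(t,115,60,225,240,3.3,"pics/tb.png");crop(s,120,110,290,250,4.5,"pics/sb.png");crop(s,200,200,400,330,4,"pics/sc.png");crop(t,230,160,380,260,5,"pics/tc.png")
E
```

```text
top blue [ 333   79   30   67 1296] [346.6 113.5]
top blue [296 187  16  16 198] [303.5 194.8]
top blue [474 279  38  15 473] [494.1 285.2]
top pink [251 210  25  25 498] [263.1 221.7]
top pink [306 223  27  25 508] [319.1 235.4]
scene red [266  85  31  17 128] [282.6  91.5]
scene red [260  95  21   9  84] [271.4  98.9]
scene red [334 262  21  15  69] [342.5 270.8]
scene blue [275 114  10  21 105] [280.  125.5]
scene blue [ 367  189   51   66 1610] [390.7 225.2]
scene blue [284 224  20  18 300] [293.5 232.2]
scene pink [219 232  33  34 452] [235.4 253.3]
scene pink [269 266  37  52 827] [287.1 298.7]
scene pink [225 268  24  11 148] [236.7 273.6]
```

View pics/tb.png

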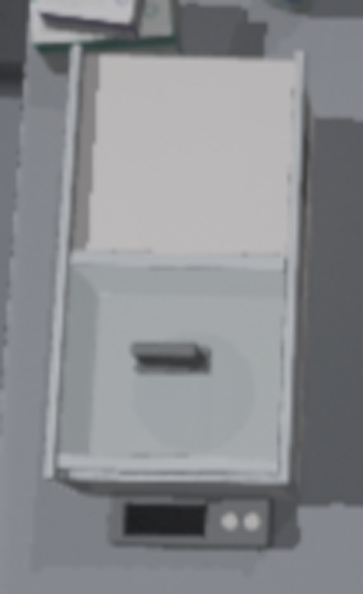

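View pics/sb.png

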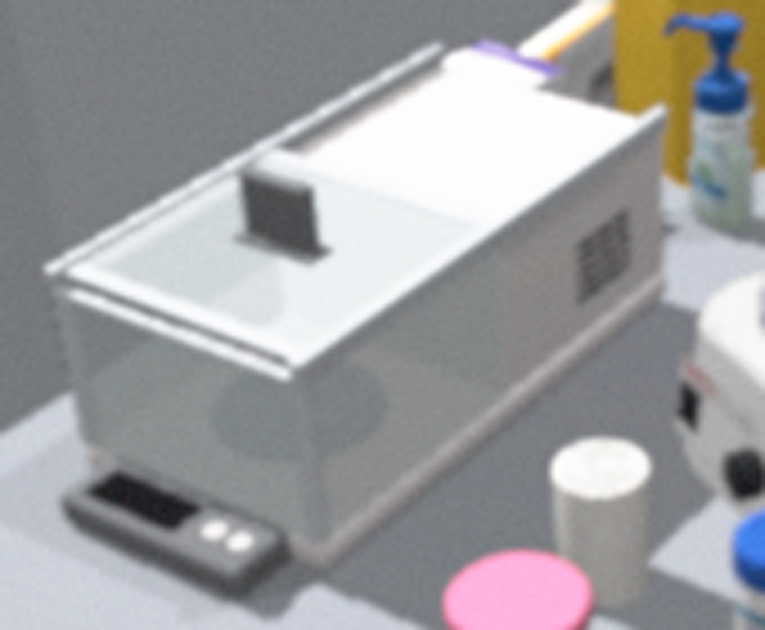

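View pics/tc.png

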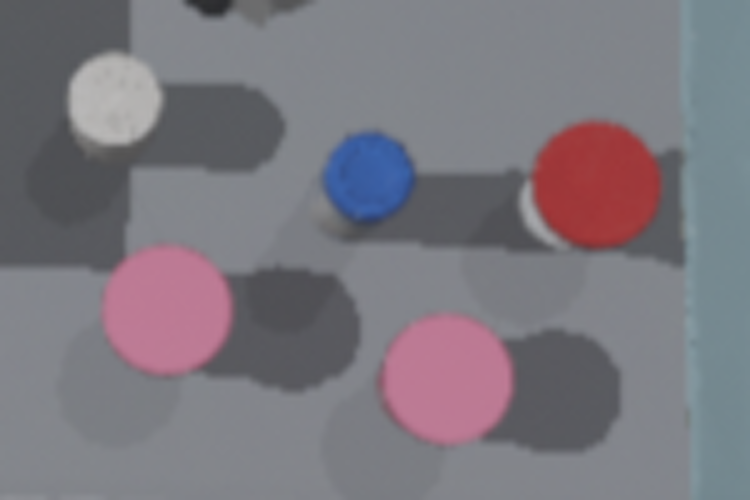

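Run:
```python
from h import *
t=manip.camera("top");s=manip.camera("scene")
hsv=cv2.cvtColor(t["color"],cv2.COLOR_RGB2HSV)
m=(((hsv[...,0]<8)|(hsv[...,0]>174))&(hsv[...,1]>120)).astype(np.uint8);m[:160]=0
k,l,st,ce=cv2.connectedComponentsWithStats(m)
for i in range(1,k):
    if st[i,4]>100:
        print(st[i],ce[i]); u,v=ce[i]; print("cup top-view",onz(t,u,v,72))
        print("lid width",np.linalg.norm(onz(t,st[i,0]-.5,v,72)-onz(t,st[i,0]+st[i,2]-.5,v,72)))
        p=onz(t,u,v,72); print("scene proj lid",proj(s,p),"(seen approx)")
hs=cv2.cvtColor(s["color"],cv2.COLOR_RGB2HSV)
m=(((hs[...,0]<8)|(hs[...,0]>174))&(hs[...,1]>120)).astype(np.uint8);m[:220]=0
k,l,st,ce=cv2.connectedComponentsWithStats(m)
for i in range(1,k):
    if st[i,4]>100: print("scene",st[i],ce[i])
print("vial",onz(t,303.5,194.8,104)); 
print("gauze",onz(t,230+115/5-.4,160+99/5-.4,68))
print("pink",onz(t,263.1,221.7,72),onz(t,319.1,235.4,72))
T=lambda x,y:(115+x/3.3-.35,60+y/3.3-.35)
S=lambda x,y:(120+x/4.5-.4,110+y/4.5-.4)
for nm,a,b in(("FL",(48,477),(50,268)),("FR",(290,485),(292,378)),("BL",(77,47),(437,45)),("BR",(300,54),(660,108))):
    print(nm,onz(t,*T(*a),125).round(1),onz(s,*S(*b),125).round(1),tri(t,T(*a),s,S(*b)))
print("fin top L,R", [onz(t,*T(*p),161).round(1) for p in((133,347),(196,347))],[onz(s,*S(*p),161).round(1) for p in((248,163),(310,186))])
```

```text
[337 185  25  24 482] [348.94813278 196.5373444 ]
cup top-view [ 408.7936048  -245.69116206   72.        ]
lid width 59.93480255187186
scene proj lid [348.93811336 263.7947037 ] (seen approx)
scene [332 252  35  26 704] [348.89772727 264.47443182]
vial [ 405.4436526  -132.95247668  104.        ]
gauze [444.72194078 -15.83188681  68.        ]
pink [344.20754288 -42.61640689  72.        ] [ 315.22179722 -174.23209107   72.        ]
FL [371.5 256.3 125. ] [376.3 260.8 125. ] (array([371.29505804, 254.93763866, 129.21959958]), np.float64(0.8589472542126099))
FR [370.   94.8 125. ] [365.8  95.  125. ] (array([369.09894343,  96.12505001, 123.08839771]), np.float64(3.201987353059418))
BL [675.8 256.6 125. ] [682.  263.9 125. ] (array([673.10452858, 255.57217532, 130.41824402]), np.float64(1.1430024287943286))
BR [676.3 100.4 125. ] [680.  105.5 125. ] (array([674.10990749, 100.59387695, 128.86335579]), np.float64(1.614363381817838))
fin top L,R [array([454.3, 197.7, 161. ]), array([455.5, 156.7, 161. ])] [array([460.1, 202.7, 161. ]), array([458.1, 160.6, 161. ])]
```

Both views agree on the cup: the lid projects to within 0.7 px. The lid measures 60 mm against 62 given, and the balance 305 × 160 mm against 306 × 162. I'll write a helper that works out the rows, then check the drape beside the cup.

```bash
cat > plan.py <<'E'
# prints what rows would go from measured pose to x y z(mm) yaw(deg of tool y from world +x), tool down
import sys; from h import *
def target(yaw):
    c,s=np.cos(yaw),np.sin(yaw); return np.c_[[-s,c,0],[c,s,0],[0,0,-1]]
def plan(p1,yaw,step=48,turn=.145,n=None,dt=3):
    o=manip.get_obs();p=o["tcp_pos"].astype(float);r=R.from_rotvec(o["orientation"]);rt=R.from_matrix(target(np.radians(yaw)))
    w=(r.inv()*rt).as_rotvec();d=np.array(p1,float)-p
    k=n or int(max(1,np.ceil(np.linalg.norm(d)/step),np.ceil(np.linalg.norm(w)/turn)));rows=[];q=p.copy();rc=r
    for i in range(k):
        goal=p+d*(i+1)/k; sh=np.round(rc.inv().apply(goal-q)/1000,dt); q=q+rc.apply(sh*1000)
        tw=np.round((rc.inv()*r*R.from_rotvec(w*(i+1)/k)).as_rotvec(),3); rows.append([sh.tolist(),tw.tolist()]); rc=rc*R.from_rotvec(tw)
    print(k,"rows; end",q.round(1)); 
    for x in rows: print(x)
a=sys.argv; plan([float(v) for v in a[1:4]],float(a[4]),n=int(a[5]) if len(a)>5 else None,dt=4 if len(a)>6 else 3)
E
python3 plan.py 452 177 260 0
python3 - <<'E'
from h import *
t=manip.camera("top");s=manip.camera("scene")
def crop(c,x0,y0,x1,y1,f,name):
    cv2.imwrite(name,cv2.resize(c["color"][y0:y1,x0:x1,::-1],None,fx=f,fy=f,interpolation=cv2.INTER_CUBIC))
crop(s,300,150,512,384,2.5,"pics/drape.png")
E
```

```text
11 rows; end [451.6 176.7 259.8]
[[-0.036, -0.027, -0.002], [-0.0, 0.0, 0.122]]
[[-0.04, -0.023, -0.002], [-0.0, 0.0, 0.122]]
[[-0.041, -0.017, -0.003], [-0.0, 0.0, 0.121]]
[[-0.044, -0.013, -0.002], [-0.0, 0.0, 0.122]]
[[-0.045, -0.007, -0.002], [-0.0, 0.0, 0.122]]
[[-0.045, -0.001, -0.002], [-0.0, 0.0, 0.122]]
[[-0.046, 0.004, -0.002], [-0.0, 0.0, 0.122]]
[[-0.044, 0.009, -0.003], [-0.0, 0.0, 0.122]]
[[-0.043, 0.015, -0.002], [-0.0, 0.0, 0.121]]
[[-0.041, 0.02, -0.002], [-0.0, 0.0, 0.122]]
[[-0.038, 0.024, -0.002], [-0.0, 0.0, 0.122]]
```

View pics/drape.png

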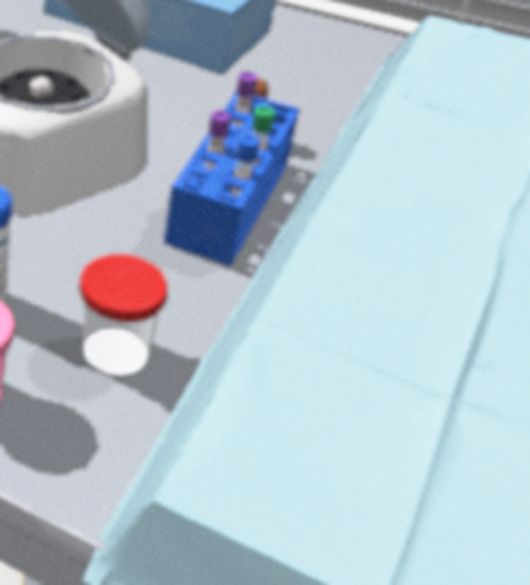

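The drape, a low raised edge, lies just to the right of the cup. I'll therefore point the jaws along x for both the fin and the cup. Moving over the balance now.

```bash
python3 -m creep '[[[-0.036,-0.027,-0.002],[0,0,0.122]],[[-0.04,-0.023,-0.002],[0,0,0.122]],[[-0.041,-0.017,-0.003],[0,0,0.121]],[[-0.044,-0.013,-0.002],[0,0,0.122]],[[-0.045,-0.007,-0.002],[0,0,0.122]],[[-0.045,-0.001,-0.002],[0,0,0.122]],[[-0.046,0.004,-0.002],[0,0,0.122]],[[-0.044,0.009,-0.003],[0,0,0.122]],[[-0.043,0.015,-0.002],[0,0,0.121]],[[-0.041,0.02,-0.002],[0,0,0.122]]]' && python3 -m creep '[[[-0.038,0.024,-0.002],[0,0,0.122]],[[0,0,0],[0,0,0]],[[0,0,0],[0,0,0]],[[0,0,0],[0,0,0]]]'
python3 - <<'E'
from h import *
w=manip.camera("wrist");cv2.imwrite("pics/w1.png",cv2.resize(w["color"][:,:,::-1],None,fx=1.5,fy=1.5,interpolation=cv2.INTER_CUBIC));print(w["pose"].round(3))
o=manip.get_obs();print(o["tcp_pos"],R.from_rotvec(o["orientation"]).as_matrix().round(3))
E
```

```text
time: 1.45
tcp_pos: [424.2, 210.0, 258.4]
orientation: [2.088, 2.347, 0.002]
contact_force: [0.8, 0.6, -0.5]
finger_gap: 91.4
time: 1.85
tcp_pos: [451.0, 177.4, 259.8]
orientation: [-2.22, -2.222, 0.0]
contact_force: [0.2, 0.2, 0.1]
finger_gap: 91.3
[[ 1.00000e+00 -1.00000e-03 -0.00000e+00  4.52642e+02]
 [ 1.00000e-03  9.58000e-01  2.88000e-01  2.59299e+02]
 [-0.00000e+00 -2.88000e-01  9.58000e-01  4.08656e+02]
 [ 0.00000e+00  0.00000e+00  0.00000e+00  1.00000e+00]]
[450.88096052 177.64814372 259.91017461] [[-0.002  1.    -0.   ]
 [ 1.     0.002  0.   ]
 [ 0.    -0.    -1.   ]]
```

View pics/w1.png

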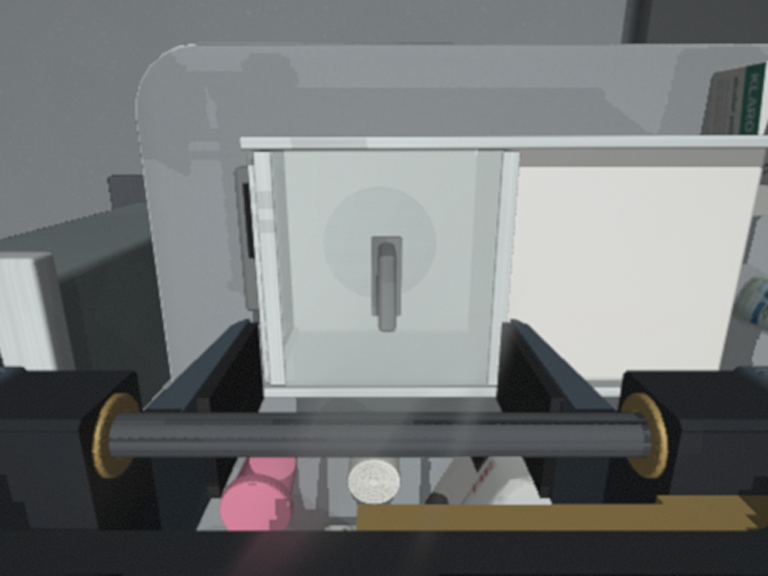

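The wrist view shows the fin at about (387,285), the pan disc at (380,243), the rails at rows 143 and 391, and the door edges at columns 265 and 505 (all on the 1.5× picture).

```bash
cat > bal.py <<'E'
from h import *
w=manip.camera("wrist")
S=lambda x,y:((x+.5)/1.5-.5,(y+.5)/1.5-.5)
g=cv2.cvtColor(w["color"],cv2.COLOR_RGB2GRAY).astype(float)
dg=np.diff(cv2.GaussianBlur(g,(0,0),1),axis=0)
def edge(r0,r1,cols,sgn):
    P=[]
    for c in cols:
        col=sgn*dg[r0:r1,c];P.append((c,r0+col.argmax()+.5))
    P=np.array(P,float);k=np.ones(len(P),bool)
    for _ in range(5):
        f=np.polyfit(P[k,0],P[k,1],1);k=abs(np.polyval(f,P[:,0])-P[:,1])<1.
    a,b=[onz(w,c,np.polyval(f,c),125) for c in(cols[0],cols[-1])]
    print("edge",a.round(1),b.round(1),"yaw deg",np.degrees(np.arctan2(b[1]-a[1],b[0]-a[0])).round(2),"inl",k.mean())
edge(86,95,range(175,480,3),+1)   # outer edge of left rail
edge(94,104,range(175,480,3),-1)
edge(252,262,range(200,325,3),+1)
edge(257,268,range(200,325,3),-1)
print("pan",onz(w,*S(380,243),30))
print("pan L/R/T/B",[onz(w,*S(*p),30).round(1) for p in((323,243),(437,243),(380,187),(380,299))])
print("fin top ends",[onz(w,*S(*p),161).round(1) for p in((387,246),(387.5,330))],"fin base z122",[onz(w,*S(*p),122).round(1) for p in((372,237),(402,237))])
print("front end rail",onz(w,*S(241,143),125),"front wall outer",onz(w,*S(254,270),121))
E
python3 bal.py
```

```text
edge [387.1 260.5 125. ] [640.9 261.7 125. ] yaw deg 0.26 inl 1.0
edge [386.7 254.3 125. ] [642.1 255.8 125. ] yaw deg 0.35 inl 1.0
edge [401.  104.1 125. ] [521.2 104.3 125. ] yaw deg 0.11 inl 1.0
edge [400.7  97.5 125. ] [521.6  97.7 125. ] yaw deg 0.11 inl 1.0
pan [452.84748864 180.47420846  30.        ]
pan L/R/T/B [array([407.6, 180.4,  30. ]), array([498.1, 180.6,  30. ]), array([452.8, 224.2,  30. ]), array([452.9, 133.7,  30. ])]
fin top ends [array([456.3, 206.3, 161. ]), array([456.9, 159.3, 161. ])] fin base z122 [array([447.9, 203.3, 122. ]), array([465.9, 203.4, 122. ])]
front end rail [374.70616047 257.22751658 125.        ] front wall outer [375.5674221  182.50174324 121.        ]
```

Yaw is about 0.2° and the pan centre is at about (452, 179). Its measured width is 90.5 mm against 90 given. The fin is at about (456.5, 180), so the door is roughly 4 mm ajar. Descending to grip the fin.

```bash
python3 -m creep '[[[0.002,0.005,0.04],[0,0,0]],[[0,0,0.035],[0,0,0]],[[0,0,0.022],[0,0,0]],[[0,0,0.01],[0,0,0]],[[0,0,0],[0,0,0]],[[0,0,0],[0,0,0]]]' && python3 -m creep '[[[0,0,0],[0,0,0]],[[0,0,0],[0,0,0]],[[0,0,0],[0,0,0]],[[0,0,0],[0,0,0]],[[0,0,0],[0,0,0]],[[0,0,0],[0,0,0]],[[0,0,0],[0,0,0]],[[0,0,0],[0,0,0]]]' 0
```

```text
time: 2.55
tcp_pos: [457.2, 179.6, 154.0]
orientation: [2.22, 2.222, 0.003]
contact_force: [0.5, 0.1, 0.7]
finger_gap: 91.4
time: 3.35
tcp_pos: [456.6, 178.8, 152.9]
orientation: [-2.221, -2.221, 0.0]
contact_force: [0.0, 0.1, 0.0]
finger_gap: 29.9
```

```bash
python3 -m creep '[[[0,0,0],[0,0,0]],[[0,0,0],[0,0,0]],[[0,0,0],[0,0,0]],[[0,0,0],[0,0,0]],[[0,0,0],[0,0,0]]]' 0
```

```text
time: 3.85
tcp_pos: [456.4, 178.8, 152.9]
orientation: [-2.22, -2.222, 0.001]
contact_force: [-1.2, 0.6, 1.1]
finger_gap: 9.6
```

The fin is gripped (gap 9.6 mm). Sliding the door open along +x, which is tool y.

```bash
python3 -m creep '[[[0,0.01,0],[0,0,0]],[[0,0.02,0],[0,0,0]],[[0,0.025,0],[0,0,0]],[[0,0.025,0],[0,0,0]],[[0,0.025,0],[0,0,0]],[[0,0.02,0],[0,0,0]],[[0,0.01,0],[0,0,0]],[[0,0.005,0],[0,0,0]],[[0,0,0],[0,0,0]],[[0,0,0],[0,0,0]]]'; python3 -m creep '[[[0,0.002,0],[0,0,0]],[[0,0.001,0],[0,0,0]],[[0,0.001,0],[0,0,0]],[[0,0,0],[0,0,0]],[[0,0,0],[0,0,0]]]'
```

```text
time: 4.85
tcp_pos: [596.7, 179.4, 152.9]
orientation: [2.221, 2.222, 0.002]
contact_force: [1.2, 4.3, -1.0]
finger_gap: 9.8
time: 5.35
tcp_pos: [599.7, 179.4, 152.9]
orientation: [-2.22, -2.221, 0.0]
contact_force: [-0.8, 5.8, 0.1]
finger_gap: 9.8
```

```bash
python3 -m creep '[[[0,0.001,0],[0,0,0]],[[0,0.001,0],[0,0,0]],[[0,0.001,0],[0,0,0]],[[0,0,0],[0,0,0]],[[0,0,0],[0,0,0]]]'
python3 - <<'E'
from h import *
t=manip.camera("top");cv2.imwrite("pics/t2.png",cv2.resize(t["color"][60:240,100:240,::-1],None,fx=3.3,fy=3.3,interpolation=cv2.INTER_CUBIC))
E
```

```text
time: 5.85
tcp_pos: [600.8, 179.4, 152.9]
orientation: [-2.219, -2.218, 0.005]
contact_force: [-7.1, 4.7, 2.7]
finger_gap: 9.8
```

View pics/t2.png

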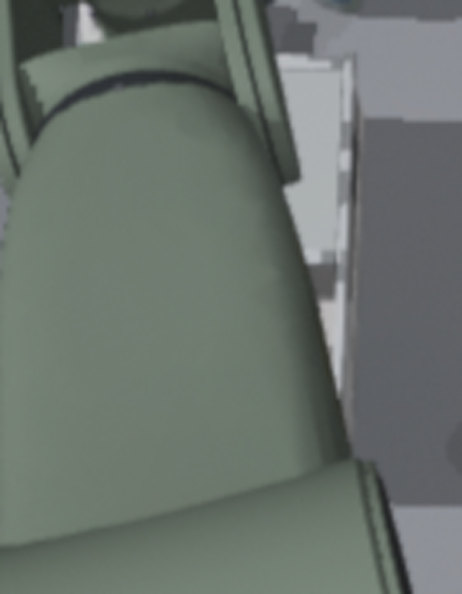

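The force rose to −7 N in x at x = 600.8, so the door is at its open stop. That puts the fin, and so the pan centre, at x ≈ 450.8 when shut. Releasing and lifting.

```bash
python3 -m creep '[[[0,0,0],[0,0,0]],[[0,0,0],[0,0,0]],[[0,0,0],[0,0,0]],[[0,0,0],[0,0,0]],[[0,0,0],[0,0,0]],[[0,0,0],[0,0,0]],[[0,0,-0.02],[0,0,0]],[[0,0,-0.04],[0,0,0]],[[0,0,-0.04],[0,0,0]],[[0,0,-0.02],[0,0,0]]]' 0.085
python3 - <<'E'
from h import *
w=manip.camera("wrist");cv2.imwrite("pics/w3.png",cv2.resize(w["color"][:,:,::-1],None,fx=1.5,fy=1.5,interpolation=cv2.INTER_CUBIC))
E
python3 plan.py 408.5 -246 270 0
```

```text
time: 6.9
tcp_pos: [604.8, 179.1, 277.0]
orientation: [2.219, 2.219, 0.008]
contact_force: [-0.3, -0.3, 0.1]
finger_gap: 84.5
10 rows; end [ 408.7 -245.6  269.7]
[[-0.043, -0.02, 0.001], [0.001, -0.0, -0.0]]
[[-0.042, -0.019, 0.0], [0.001, -0.001, -0.0]]
[[-0.043, -0.02, 0.001], [0.001, 0.0, -0.0]]
[[-0.042, -0.02, 0.001], [0.001, -0.0, -0.0]]
[[-0.043, -0.02, 0.0], [0.001, -0.0, -0.0]]
[[-0.042, -0.019, 0.001], [0.001, -0.001, -0.0]]
[[-0.043, -0.02, 0.001], [0.001, 0.0, -0.0]]
[[-0.042, -0.02, 0.001], [0.001, -0.0, -0.0]]
[[-0.043, -0.02, 0.001], [0.001, -0.001, -0.0]]
[[-0.042, -0.019, 0.001], [0.001, 0.0, -0.0]]
```

View pics/w3.png

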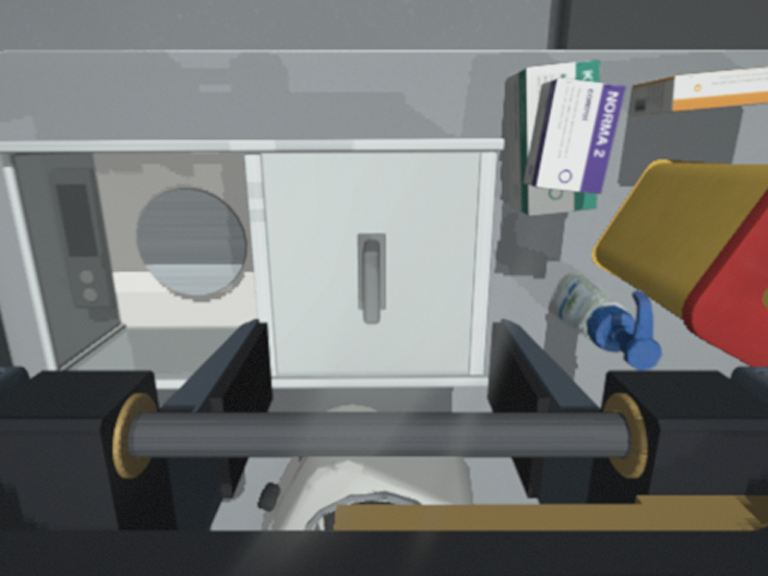

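The door is fully open and the pan is clearly visible at (191,243). The centrifuge sits near the direct line, so I'll go round in front of it to the cup.

```bash
python3 -m creep '[[[-0.03,-0.04,0],[0,0,0]],[[-0.03,-0.04,0],[0,0,0]],[[-0.03,-0.04,0],[0,0,0]],[[-0.03,-0.035,0],[0,0,0]],[[-0.045,-0.015,0],[0,0,0]],[[-0.046,-0.01,0],[0,0,0]],[[-0.048,-0.01,0],[0,0,0]],[[-0.048,-0.006,0],[0,0,0]],[[-0.048,0,0],[0,0,0]],[[-0.04,0,0],[0,0,0]]]' && python3 -m creep '[[[-0.03,0,0],[0,0,0]],[[0,0,0],[0,0,0]],[[0,0,0],[0,0,0]],[[0,0,0],[0,0,0]]]' 0.0912
python3 - <<'E'
from h import *
w=manip.camera("wrist");cv2.imwrite("pics/w4.png",cv2.resize(w["color"][:,:,::-1],None,fx=1.5,fy=1.5,interpolation=cv2.INTER_CUBIC))
for x,y in((408.5,-246),(405.4,-133)): print(proj(w,(x,y,72))*1.5)
E
```

```text
time: 7.95
tcp_pos: [406.8, -218.5, 272.4]
orientation: [-2.223, -2.22, 0.0]
contact_force: [-0.2, 0.5, 0.5]
finger_gap: 85.0
time: 8.35
tcp_pos: [407.4, -245.2, 272.5]
orientation: [-2.22, -2.221, -0.0]
contact_force: [0.2, -0.1, -0.0]
finger_gap: 91.2
[378.64246094 255.92477179]
[374.04614875  91.71026104]
```

View pics/w4.png

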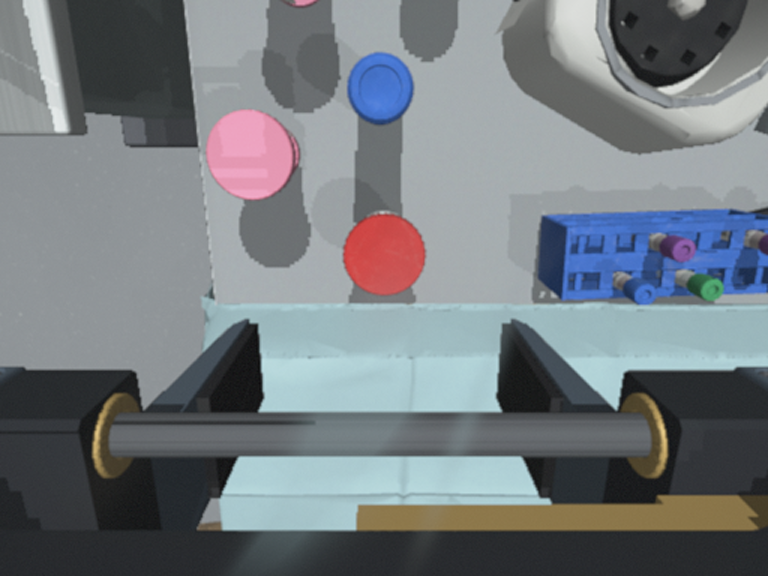

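Run:
```python
from h import *
w=manip.camera("wrist");t=manip.camera("top");S=lambda x,y:((x+.5)/1.5-.5,(y+.5)/1.5-.5)
hsv=cv2.cvtColor(w["color"],cv2.COLOR_RGB2HSV)
m=(((hsv[...,0]<8)|(hsv[...,0]>174))&(hsv[...,1]>140)).astype(np.uint8)
k,l,st,ce=cv2.connectedComponentsWithStats(m)
for i in range(1,k):
    if st[i,4]>400: print(st[i],ce[i],onz(w,*ce[i],72), (onz(w,st[i,0]+st[i,2],ce[i][1],72)-onz(w,st[i,0],ce[i][1],72))[0])
print("vial",onz(w,*S(380,88),104))
for z in (0,30,60,100): print(z,"hem w",onz(w,*S(384,304),z)[1].round(0),"fold w",onz(w,*S(384,357),z)[1].round(0))
c=t["color"][197];print(c[355:400].tolist()[::1])
for z in (0,30,60,100): print(z,[onz(t,u,197,z)[1].round(0) for u in (367,373,380,385)])
cv2.imwrite("pics/t4.png",cv2.resize(t["color"][120:270,300:460,::-1],None,fx=4,fy=4,interpolation=cv2.INTER_CUBIC))
```

```text
[ 229  143   54   53 2190] [255.48401826 168.96164384] [ 412.07174956 -244.09212551   72.        ] 59.70355802693865
vial [ 409.33317706 -133.43536526  104.        ]
0 hem w -308.0 fold w -361.0
30 hem w -298.0 fold w -347.0
60 hem w -287.0 fold w -333.0
100 hem w -274.0 fold w -314.0
[[108, 82, 77], [85, 87, 80], [82, 88, 81], [81, 88, 81], [81, 88, 81], [81, 88, 81], [81, 88, 81], [81, 88, 81], [81, 88, 81], [81, 88, 81], [81, 88, 81], [84, 92, 84], [100, 110, 100], [115, 127, 115], [119, 130, 119], [118, 129, 118], [117, 128, 117], [116, 128, 116], [115, 127, 115], [106, 117, 107], [77, 83, 78], [58, 63, 60], [86, 94, 86], [107, 118, 107], [114, 125, 114], [114, 125, 114], [114, 126, 114], [112, 124, 112], [101, 111, 102], [84, 93, 88], [70, 79, 83], [64, 73, 82], [63, 73, 83], [63, 73, 84], [64, 73, 83], [63, 72, 83], [63, 73, 83], [63, 73, 84], [63, 73, 84], [64, 75, 85], [65, 75, 86], [65, 75, 86], [66, 76, 87], [66, 77, 87], [66, 77, 88]]
0 [np.float64(-309.0), np.float64(-324.0), np.float64(-342.0), np.float64(-355.0)]
30 [np.float64(-301.0), np.float64(-316.0), np.float64(-333.0), np.float64(-346.0)]
60 [np.float64(-292.0), np.float64(-307.0), np.float64(-324.0), np.float64(-336.0)]
100 [np.float64(-281.0), np.float64(-295.0), np.float64(-312.0), np.float64(-323.0)]
```

View pics/t4.png

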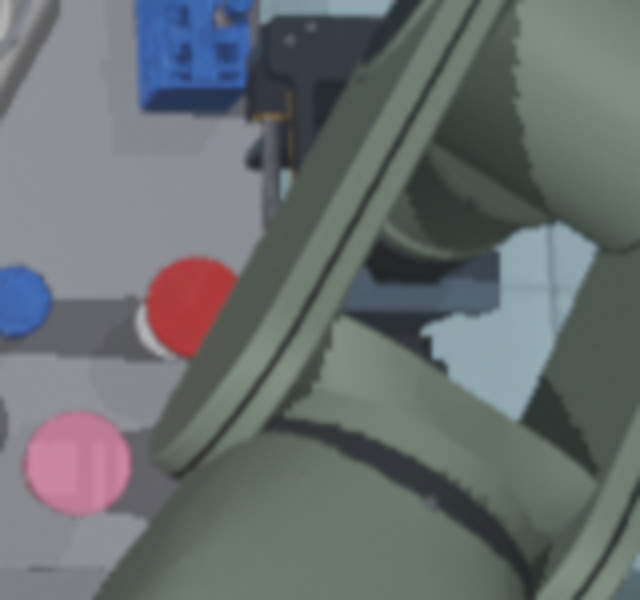

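The cup is at about (411.5, −245) and the drape hem at y ≈ −308, so the body clears it (down to y = −284). Descending to the lid with TCP z = 69.

```bash
python3 -m creep '[[[0.0005,0.004,0.045],[0,0,0]],[[0,0,0.045],[0,0,0]],[[0,0,0.04],[0,0,0]],[[0,0,0.035],[0,0,0]],[[0,0,0.02],[0,0,0]],[[0,0,0.012],[0,0,0]],[[0,0,0.006],[0,0,0]],[[0,0,0],[0,0,0]],[[0,0,0],[0,0,0]],[[0,0,0],[0,0,0]]]'
python3 - <<'E'
from h import *
w=manip.camera("wrist");cv2.imwrite("pics/w5.png",w["color"][:,:,::-1])
w=manip.camera("scene");cv2.imwrite("pics/s5.png",cv2.resize(w["color"][180:384,250:512,::-1],None,fx=2.5,fy=2.5))
E
```

```text
time: 9.5
tcp_pos: [412.3, -245.9, 70.8]
orientation: [2.22, 2.22, 0.001]
contact_force: [0.5, 1.7, -0.5]
finger_gap: 91.3
```

View pics/w5.png

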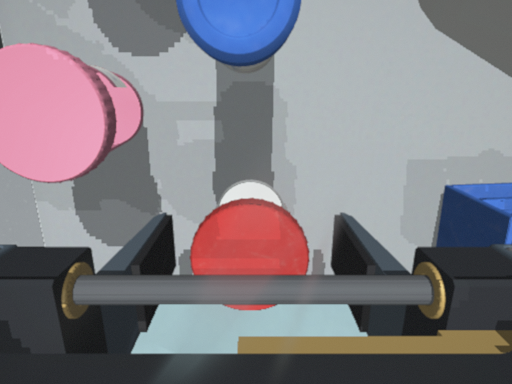

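View pics/s5.png

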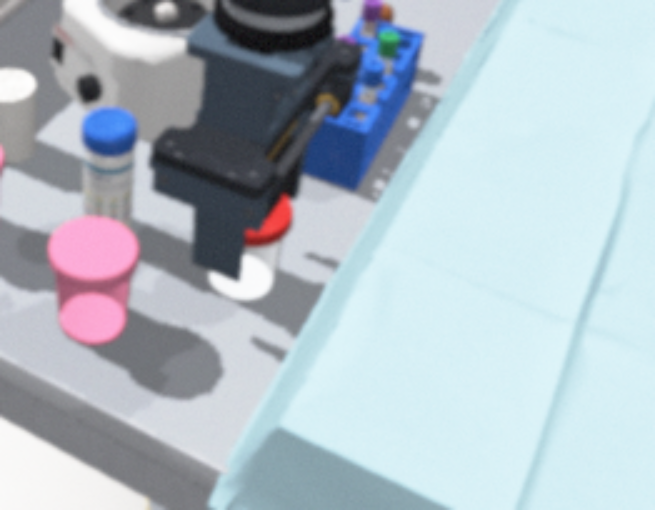

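```bash
python3 - <<'E'
from h import *
w=manip.camera("wrist");print(onz(w,249.5,254,72), proj(w,(412.3,-245.9,72)),manip.get_obs()["tcp_pos"])
E
python3 -m creep '[[[0,0,0.001],[0,0,0]],[[0,0,0],[0,0,0]],[[0,0,0],[0,0,0]],[[0,0,0],[0,0,0]],[[0,0,0],[0,0,0]],[[0,0,0],[0,0,0]]]' 0.03
```

```text
[ 412.04824109 -242.19131215   72.        ] [250.01713584 260.55681461] [ 411.97901582 -245.87490921   70.52615494]
time: 10.25
tcp_pos: [411.6, -245.7, 68.9]
orientation: [-2.221, -2.221, -0.0]
contact_force: [-0.2, 0.1, 0.3]
finger_gap: 60.9
```

```bash
python3 -m creep '[[[0,0,0],[0,0,0]],[[0,0,0],[0,0,0]],[[0,0,0],[0,0,0]],[[0,0,-0.005],[0,0,0]],[[0,0,-0.015],[0,0,0]],[[0,0,-0.03],[0,0,0]],[[0,0,-0.03],[0,0,0]],[[0,0,-0.02],[0,0,0]],[[0,0,0],[0,0,0]],[[0,0,0],[0,0,0]]]'
python3 - <<'E'
from h import *
w=manip.camera("wrist");cv2.imwrite("pics/w6.png",w["color"][:,:,::-1]);z=manip.get_obs()["tcp_pos"][2]
hsv=cv2.cvtColor(w["color"],cv2.COLOR_RGB2HSV)
m=(((hsv[...,0]<8)|(hsv[...,0]>174))&(hsv[...,1]>140)).astype(np.uint8)
x,y,W,H=cv2.boundingRect(m);print(x,y,W,H,onz(w,x+W/2,y+W/2,z+3),manip.get_obs()["tcp_pos"])
w=manip.camera("scene");cv2.imwrite("pics/s6.png",cv2.resize(w["color"][150:354,250:512,::-1],None,fx=2.5,fy=2.5))
E
```

```text
time: 11.25
tcp_pos: [411.5, -245.5, 168.8]
orientation: [2.221, 2.221, 0.0]
contact_force: [0.8, -0.2, -0.0]
finger_gap: 61.1
192 204 121 109 [ 412.92746872 -247.28215555  171.06474804] [ 411.00850792 -245.26274276  168.06474804]
```

View pics/w6.png

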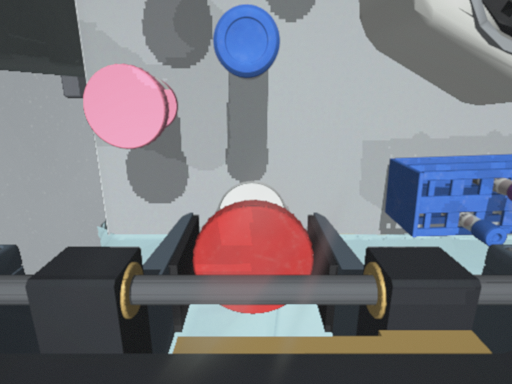

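View pics/s6.png

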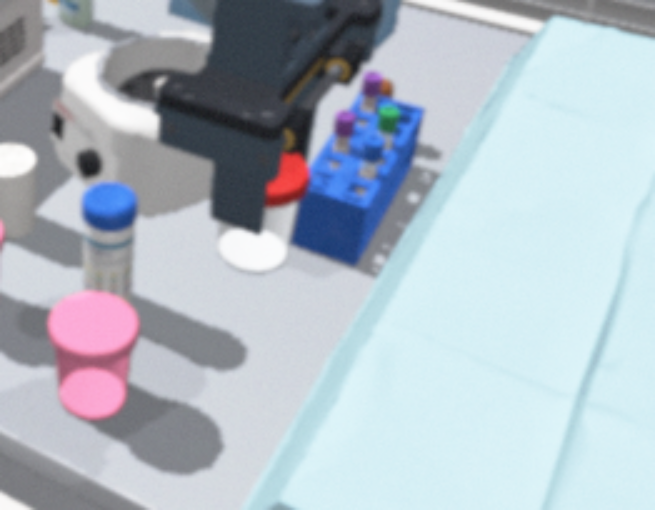

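The cup is lifted upright and held by its lid (gap 61 mm). Carrying it over the balance with its underside at about 155 mm.

```bash
python3 -m creep '[[[0,0,-0.025],[0,0,0]],[[0.005,0,-0.025],[0,0,0]],[[0.015,0,-0.007],[0,0,0]],[[0.025,0.005,0],[0,0,0]],[[0.035,0.005,0],[0,0,0]],[[0.04,0.005,0],[0,0,0]],[[0.04,0.005,0],[0,0,0]],[[0.04,0.005,0],[0,0,0]],[[0.04,0.005,0],[0,0,0]],[[0.04,0.005,0],[0,0,0]]]' && python3 -m creep '[[[0.04,0.005,0],[0,0,0]],[[0.035,0,0],[0,0,0]],[[0.03,0,0],[0,0,0]],[[0.02,0,0],[0,0,0]],[[0.01,0,0],[0,0,0]],[[0.008,0,0],[0,0,0]],[[0,0,0],[0,0,0]],[[0,0,0],[0,0,0]],[[0,0,0],[0,0,0]]]'
python3 - <<'E'
from h import *
w=manip.camera("wrist");cv2.imwrite("pics/w7.png",cv2.resize(w["color"][:,:,::-1],None,fx=1.5,fy=1.5))
w=manip.camera("scene");cv2.imwrite("pics/s7.png",cv2.resize(w["color"][50:250,100:360,::-1],None,fx=2.5,fy=2.5))
E
```

```text
time: 12.35
tcp_pos: [445.3, 36.6, 224.3]
orientation: [-2.22, -2.22, 0.003]
contact_force: [0.3, -0.9, -0.2]
finger_gap: 61.1
time: 13.25
tcp_pos: [451.6, 176.5, 225.9]
orientation: [2.223, 2.22, -0.0]
contact_force: [-1.2, -0.2, -0.1]
finger_gap: 61.3
```

View pics/w7.png

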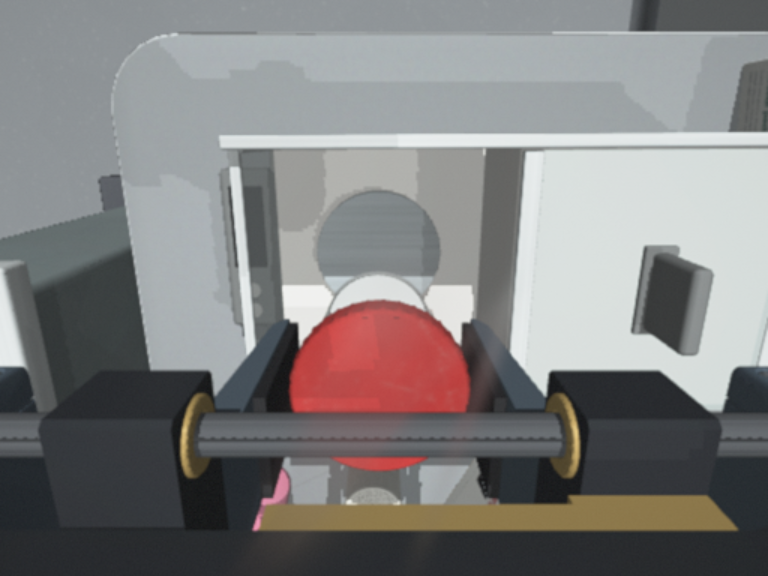

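View pics/s7.png

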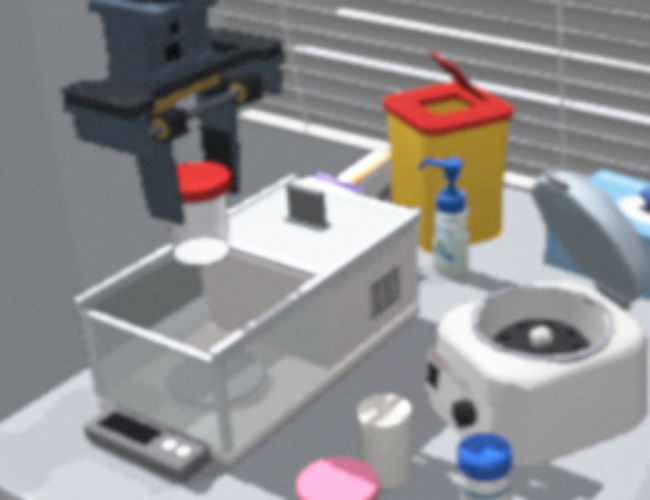

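Run:
```python
from h import *
w=manip.camera("wrist");S=lambda x,y:((x+.5)/1.5-.5,(y+.5)/1.5-.5)
print("pan far edge",onz(w,*S(378,191),30),"L/R",onz(w,*S(316,247),30),onz(w,*S(440,247),30))
z=manip.get_obs()["tcp_pos"][2];print("lid",onz(w,*S(380,300),z+3),onz(w,*S(380,470),z+3),onz(w,*S(290,388),z+3),onz(w,*S(469,388),z+3),manip.get_obs()["tcp_pos"])
print("rails in/out",onz(w,*S(378,135),125),onz(w,*S(378,147),125))
print("front/door edge",onz(w,*S(236,250),123),onz(w,*S(525,250),123))
```

```text
pan far edge [452.43159759 223.5259892   30.        ] L/R [407.44309195 183.56627975  30.        ] [497.24801066 183.44253423  30.        ]
lid [453.56689903 209.7482352  229.02932475] [453.50055109 146.30024801 229.02932475] [423.40688381 178.73759276 229.02932475] [483.33427921 178.64358795 229.02932475] [451.73527287 176.71273273 226.02932475]
rails in/out [452.76846471 260.34105757 125.        ] [452.75579254 254.66947179 125.        ]
front/door edge [377.40774916 202.24291973 123.        ] [530.53449144 202.03135149 123.        ]
```

In the wrist view the lid and pan centres agree to about 1 mm. Lowering now.

```bash
python3 -m creep '[[[0.0005,-0.0005,0.02],[0,0,0]],[[0,0,0.03],[0,0,0]],[[0,0,0.03],[0,0,0]],[[0,0,0.022],[0,0,0]],[[0,0,0.012],[0,0,0]],[[0,0,0.006],[0,0,0]],[[0,0,0.003],[0,0,0]],[[0,0,0],[0,0,0]],[[0,0,0],[0,0,0]]]' && python3 -m creep '[[[0,0,0.001],[0,0,0]],[[0,0,0.001],[0,0,0]],[[0,0,0],[0,0,0]]]'
```

```text
time: 14.3
tcp_pos: [451.7, 178.0, 103.7]
orientation: [2.221, 2.221, 0.002]
contact_force: [-0.5, -0.4, -1.7]
finger_gap: 61.5
time: 14.6
tcp_pos: [451.2, 177.9, 101.1]
orientation: [2.221, 2.221, 0.001]
contact_force: [-0.2, -0.9, -0.0]
finger_gap: 61.1
```

```bash
python3 -m creep '[[[0,0,0.001],[0,0,0]],[[0,0,0],[0,0,0]],[[0,0,0],[0,0,0]]]'; python3 -m creep '[[[0,0,0.001],[0,0,0]],[[0,0,0],[0,0,0]],[[0,0,0],[0,0,0]]]'
```

```text
time: 14.9
tcp_pos: [451.1, 177.8, 99.9]
orientation: [-2.221, -2.221, 0.0]
contact_force: [0.2, 0.2, -0.1]
finger_gap: 61.3
time: 15.2
tcp_pos: [451.1, 177.8, 98.9]
orientation: [-2.221, -2.221, 0.0]
contact_force: [0.3, -0.7, -0.6]
finger_gap: 61.3
```

```bash
python3 -m creep '[[[0,0,0.0007],[0,0,0]],[[0,0,0],[0,0,0]],[[0,0,0],[0,0,0]],[[0,0,0],[0,0,0]]]'
python3 - <<'E'
from h import *
w=manip.camera("scene");cv2.imwrite("pics/s8.png",cv2.resize(w["color"][90:250,120:290,::-1],None,fx=3.7,fy=3.7))
E
```

```text
time: 15.6
tcp_pos: [451.2, 177.9, 98.8]
orientation: [-2.221, -2.221, -0.001]
contact_force: [-1.5, 0.3, 6.0]
finger_gap: 61.3
```

View pics/s8.png

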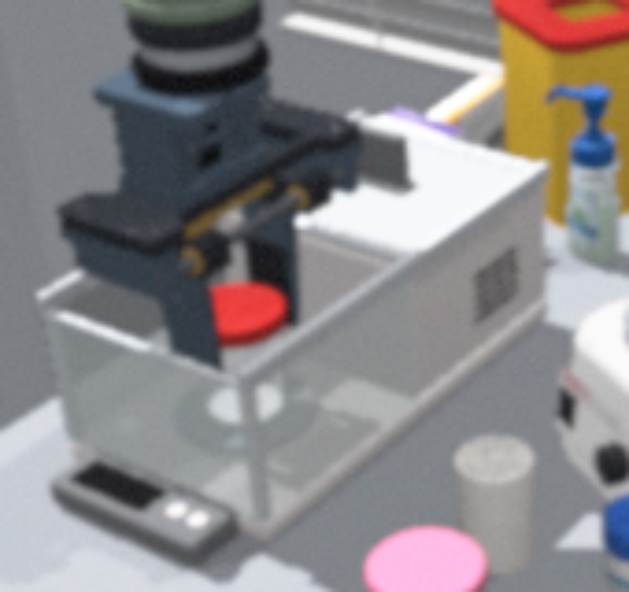

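Fz of +6 N shows the cup resting on the pan, at the expected TCP z of 98.8. Releasing, then lifting out.

```bash
python3 -m creep '[[[0,0,0],[0,0,0]],[[0,0,0],[0,0,0]],[[0,0,0],[0,0,0]],[[0,0,0],[0,0,0]],[[0,0,0],[0,0,0]],[[0,0,-0.003],[0,0,0]],[[0,0,-0.01],[0,0,0]],[[0,0,-0.025],[0,0,0]],[[0,0,-0.04],[0,0,0]],[[0,0,-0.04],[0,0,0]]]' 0.085; python3 -m creep '[[[0,0,-0.035],[0,0,0]],[[0,0,0],[0,0,0]],[[0,0,0],[0,0,0]]]'
python3 - <<'E'
from h import *
w=manip.camera("wrist");cv2.imwrite("pics/w9.png",cv2.resize(w["color"][:,:,::-1],None,fx=1.5,fy=1.5))
s=manip.camera("scene");cv2.imwrite("pics/s9.png",cv2.resize(s["color"][90:250,120:290,::-1],None,fx=3.7,fy=3.7))
hsv=cv2.cvtColor(w["color"],cv2.COLOR_RGB2HSV)
m=(((hsv[...,0]<8)|(hsv[...,0]>174))&(hsv[...,1]>140)).astype(np.uint8)
x,y,W,H=cv2.boundingRect(m);print(x,y,W,H,onz(w,x+W/2-.5,y+H/2-.5,102))
E
```

```text
time: 16.65
tcp_pos: [450.8, 177.7, 218.0]
orientation: [-2.221, -2.221, 0.001]
contact_force: [0.5, 0.8, -0.1]
finger_gap: 85.0
time: 16.95
tcp_pos: [451.2, 177.8, 252.3]
orientation: [2.221, 2.221, 0.003]
contact_force: [-1.1, -0.0, -0.5]
finger_gap: 84.8
220 150 62 60 [451.01082125 180.18815009 102.        ]
```

View pics/w9.png

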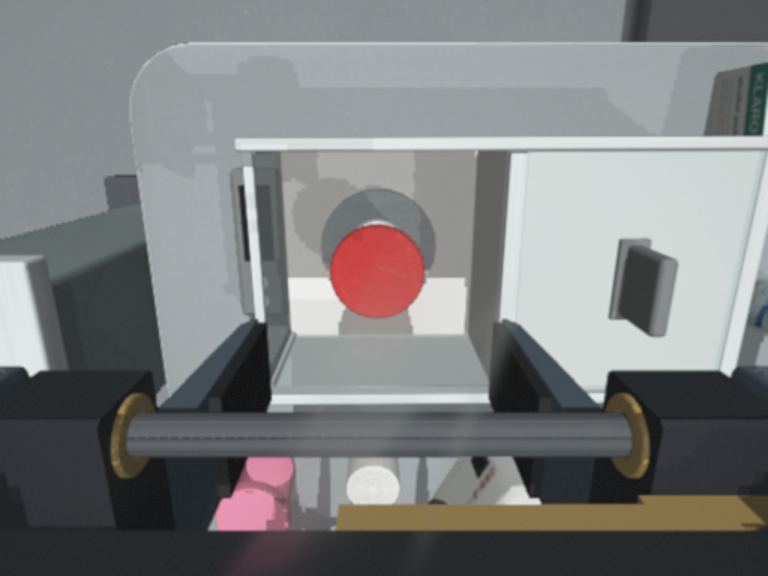

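View pics/s9.png

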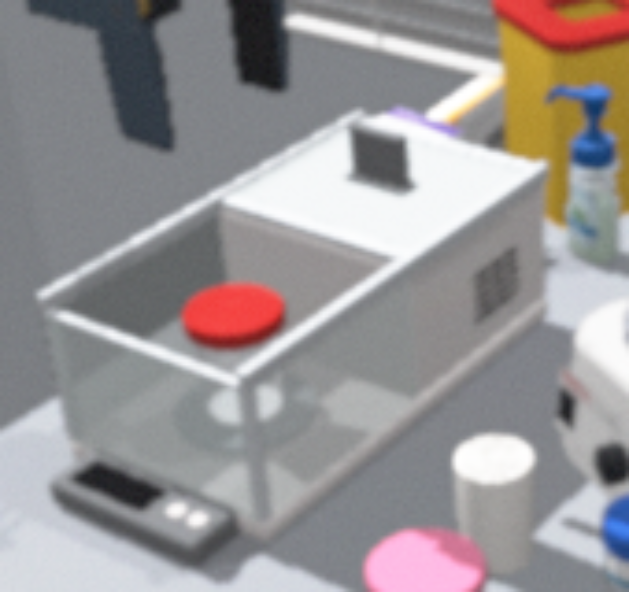

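The cup stands upright at (451, 180), within about 2 mm of the pan centre. Going back to the fin.

```bash
python3 -m creep '[[[0,0.03,0],[0,0,0]],[[0,0.04,0],[0,0,0]],[[0,0.04,0],[0,0,0]],[[0,0.03,0],[0,0,0]],[[0.001,0.0095,0],[0,0,0]],[[0,0,0.03],[0,0,0]],[[0,0,0.035],[0,0,0]],[[0,0,0.022],[0,0,0]],[[0,0,0.012],[0,0,0]],[[0,0,0],[0,0,0]]]' && python3 -m creep '[[[0,0,0],[0,0,0]],[[0,0,0],[0,0,0]],[[0,0,0],[0,0,0]]]'
```

```text
time: 18.05
tcp_pos: [598.8, 178.6, 150.0]
orientation: [-2.219, -2.22, 0.007]
contact_force: [-0.7, 0.2, 0.4]
finger_gap: 85.1
time: 18.35
tcp_pos: [601.3, 179.0, 153.7]
orientation: [2.221, 2.221, 0.004]
contact_force: [-0.4, -0.4, 0.4]
finger_gap: 85.1
```

```bash
python3 -m creep '[[[0,0,0],[0,0,0]],[[0,0,0],[0,0,0]],[[0,0,0],[0,0,0]],[[0,0,0],[0,0,0]],[[0,0,0],[0,0,0]],[[0,0,0],[0,0,0]],[[0,0,0],[0,0,0]],[[0,0,0],[0,0,0]],[[0,0,0],[0,0,0]],[[0,0,0],[0,0,0]]]' 0; python3 -m creep '[[[0,0,0],[0,0,0]],[[0,0,0],[0,0,0]],[[0,0,0],[0,0,0]]]'
```

```text
time: 19.35
tcp_pos: [600.7, 178.8, 152.2]
orientation: [2.221, 2.222, 0.0]
contact_force: [-1.1, -0.6, -0.7]
finger_gap: 10.1
time: 19.65
tcp_pos: [600.7, 178.8, 152.2]
orientation: [2.221, 2.222, 0.0]
contact_force: [-0.7, 0.7, 0.4]
finger_gap: 10.1
```

The fin is gripped (10.1 mm). Sliding the door shut.

```bash
python3 -m creep '[[[0,-0.01,0],[0,0,0]],[[0,-0.02,0],[0,0,0]],[[0,-0.025,0],[0,0,0]],[[0,-0.025,0],[0,0,0]],[[0,-0.025,0],[0,0,0]],[[0,-0.02,0],[0,0,0]],[[0,-0.013,0],[0,0,0]],[[0,-0.007,0],[0,0,0]],[[0,0,0],[0,0,0]],[[0,0,0],[0,0,0]]]'; python3 -m creep '[[[0,-0.002,0],[0,0,0]],[[0,-0.001,0],[0,0,0]],[[0,-0.001,0],[0,0,0]],[[0,0,0],[0,0,0]],[[0,0,0],[0,0,0]]]'
```

```text
time: 20.65
tcp_pos: [455.4, 178.3, 152.2]
orientation: [2.221, 2.222, -0.003]
contact_force: [-0.9, -3.9, 1.0]
finger_gap: 10.3
time: 21.15
tcp_pos: [452.7, 178.2, 152.2]
orientation: [2.22, 2.221, -0.001]
contact_force: [0.4, -4.6, -0.4]
finger_gap: 9.9
```

```bash
python3 -m creep '[[[0,-0.001,0],[0,0,0]],[[0,-0.001,0],[0,0,0]],[[0,0,0],[0,0,0]],[[0,0,0],[0,0,0]]]'
```

```text
time: 21.55
tcp_pos: [450.7, 178.2, 152.2]
orientation: [2.22, 2.221, -0.001]
contact_force: [1.2, -5.3, -0.1]
finger_gap: 9.9
```

```bash
python3 -m creep '[[[0,-0.001,0],[0,0,0]],[[0,0,0],[0,0,0]],[[0,0,0],[0,0,0]]]';python3 -m creep '[[[0,-0.001,0],[0,0,0]],[[0,0,0],[0,0,0]],[[0,0,0],[0,0,0]]]'
```

```text
time: 21.85
tcp_pos: [450.6, 178.2, 152.2]
orientation: [2.219, 2.22, 0.002]
contact_force: [3.6, -5.8, -1.8]
finger_gap: 9.9
time: 22.15
tcp_pos: [450.6, 178.2, 152.2]
orientation: [2.219, 2.219, 0.004]
contact_force: [7.1, -5.0, -2.8]
finger_gap: 9.8
```

The front stop is reached: x stays at 450.6, the force rises to +7 N, and the travel is 150.1 mm. I'll ease off the preload, release and lift away.

```bash
python3 -m creep '[[[0,0.0015,0],[0,0,0]],[[0,0,0],[0,0,0]],[[0,0,0],[0,0,0]],[[0,0,0],[0,0,0]]]'; python3 -m creep '[[[0,0,0],[0,0,0]],[[0,0,0],[0,0,0]],[[0,0,0],[0,0,0]],[[0,0,0],[0,0,0]],[[0,0,0],[0,0,0]],[[0,0,-0.01],[0,0,0]],[[0,0,-0.03],[0,0,0]],[[0,0,-0.04],[0,0,0]],[[0,0,-0.03],[0,0,0]],[[0,0,0],[0,0,0]]]' 0.085; python3 -m creep '[[[0,0,0],[0,0,0]],[[0,0,0],[0,0,0]],[[0,0,0],[0,0,0]]]'
python3 - <<'E'
from h import *
w=manip.camera("wrist");cv2.imwrite("pics/w10.png",cv2.resize(w["color"][:,:,::-1],None,fx=1.5,fy=1.5,interpolation=cv2.INTER_CUBIC))
s=manip.camera("scene");cv2.imwrite("pics/s10.png",cv2.resize(s["color"][90:330,120:400,::-1],None,fx=2.5,fy=2.5))
print(manip.get_obs()["contact_force"])
E
```

```text
time: 22.55
tcp_pos: [450.7, 178.2, 152.2]
orientation: [2.22, 2.22, 0.001]
contact_force: [2.3, -4.7, -0.6]
finger_gap: 10.0
time: 23.55
tcp_pos: [451.5, 179.8, 267.5]
orientation: [2.219, 2.218, 0.015]
contact_force: [0.1, 0.6, -0.6]
finger_gap: 84.2
time: 23.85
tcp_pos: [448.5, 178.6, 261.1]
orientation: [-2.221, -2.221, 0.004]
contact_force: [0.6, -0.0, -0.0]
finger_gap: 85.0
[ 0.8576615   1.08082407 -0.6746254 ]
```

View pics/w10.png

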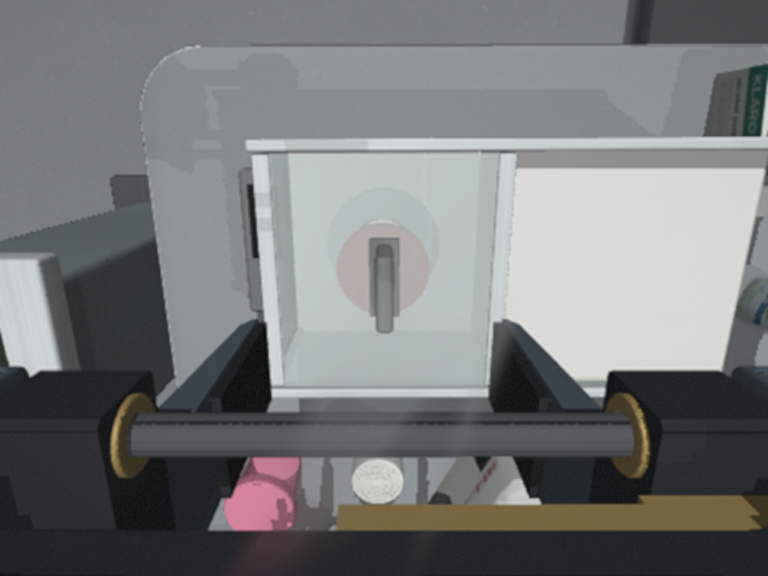

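View pics/s10.png

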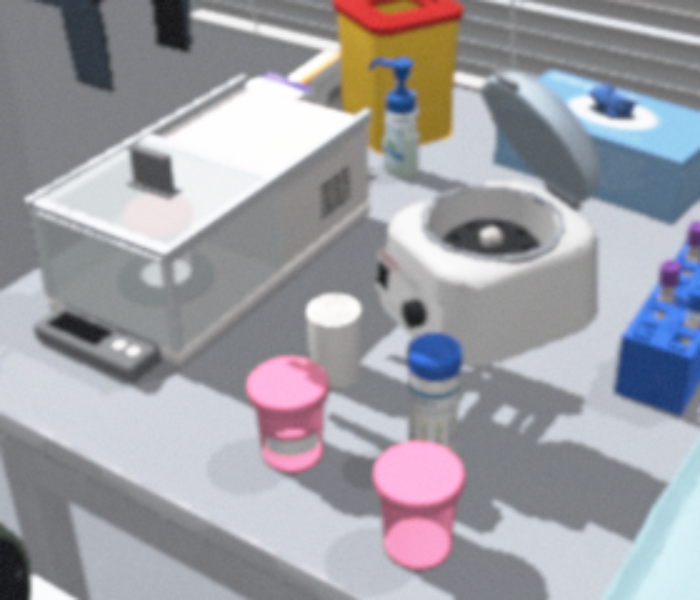

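Run:
```python
from h import *
w=manip.camera("wrist");S=lambda x,y:((x+.5)/1.5-.5,(y+.5)/1.5-.5)
print("fin",onz(w,*S(384.5,290),161),"pan",onz(w,*S(383.5,243),30),"lid",onz(w,*S(382,268),102))
t=manip.camera("top");hsv=cv2.cvtColor(t["color"],cv2.COLOR_RGB2HSV)
m=cv2.inRange(hsv,(105,150,60),(125,255,255));k,l,st,ce=cv2.connectedComponentsWithStats(m)
print([ (ce[i].round(1),st[i,4]) for i in range(1,k) if 100<st[i,4]<400])
print(manip.get_obs()["joint_vel"].round(3), manip.get_obs()["time"])
manip.close_job()
```

```text
fin [452.8780865  182.77162819 161.        ] pan [453.13625292 180.97289851  30.        ] lid [451.72161605 179.40604222 102.        ]
[(array([303.6, 195. ]), np.int32(151))]
[ 0.002 -0.001 -0.004 -0.001 -0.    -0.001] 24.05
the job is handed in; nothing more can be done
```

I opened the roof door to its back stop, set the specimen cup on the weighing pan from above, slid the door shut and handed the job in at about 24 s. The job reports no verdict, so success rests on these checks:

- **Door open:** the force rose to 7 N at the back stop, and the door had travelled 144 mm from its slightly ajar start.
- **Door shut:** it travelled 150.1 mm back until the force rose to 7 N at the front stop. The last wrist picture puts the fin within 0.3 mm of the pan centre along the door's travel.
- **Cup:** it stands upright, with its lid centre about 2 mm from the pan centre in the last picture. It touched down at about 6 N and at the expected height.
- **Bystanders:** the vial is where it started, within 0.2 px in the top picture. I only checked the gauze roll by eye, and it looks untouched.
- **Robot:** it was clear of everything and at rest when I handed the job in.

**Disagreements:** the top and wrist cameras differed by 3 to 4 mm in x. I went with the wrist camera, since it matched where the jaws met the fin. Sliding the door also gave a sideways force of 4 to 6 N.

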